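# Clear the outfeed catch tray into the totes

## Task

First turn the belt's speed knob until its pointer reads zero. Then collect all the bars from the catch tray into the two totes, lying down inside, not standing or leaning over the rim, long bars in the tote where a long bar already lies and short bars in the one with the short bar; when the last is in, press the push button on the control box to report the tray cleared. Leave the knob at zero, the two first bars in their totes, and the jar, screwdriver, tape and brush where they are.

Things in the scene. Friction and masses are not known exactly. Their poses are not given: they have to be found in the camera images.
- tray: fixed steel catch tray at the end of an outfeed belt: 300 x 240 mm (x, y), floor 4 mm thick, lip 12 mm high in all (8 mm above the floor, 3 mm thick); origin at the centre of its underside. The belt (top 104 mm above the table) begins 190 mm beyond the origin along +x
- tote_1: fixed blue open plastic tote, 190 x 160 x 55 mm outside (along its x, y, z), walls and floor 5 mm thick, alike the other tote; origin at the centre of its underside. A sample bar lies near its +y wall at the start. Totes and control box change places from start to start
- tote_2: fixed blue open plastic tote, 190 x 160 x 55 mm outside (along its x, y, z), walls and floor 5 mm thick, alike the other tote; origin at the centre of its underside. A sample bar lies near its +y wall at the start. Totes and control box change places from start to start
- console: fixed white belt control box, 190 x 160 x 50 mm (x, y, z), origin at the centre of its underside. On its top: the speed knob (axis at x = +35 mm, y = 0) and the grey push button (at x = -60 mm, y = 0). A white-ticked black scale surrounds the knob; its zero is the long thick tick, on the side of the knob facing away from the button (box +x); the other ticks follow anticlockwise
- speed (a joint): angle of the belt speed knob, rad: 0 when the pointer is on the zero tick (no end stop there, it can overrun to -0.8); grows anticlockwise seen from above, to 2.6. It starts well above zero. Stays where it is left; light to turn
- knob_grip (a point): on the knob's axis, 22 mm above its underside (73.5 mm above the table), in the middle of the bar grip: bar 44 mm long along the point's x, 13 mm wide along its y, from 8 to 32 mm above the knob's underside, on a skirt 60 mm across. Turns with the knob: its x axis is the pointer's direction (white line)
- ack (a joint): travel of the push button, m: 0 released, 0.006 fully down, springs back; 5 N to press fully
- ack_top (a point): centre of the push button's top face, 30 mm across
- sample_long: a bar of the same make as the long ones (120 x 24 x 20 mm, origin at the centre of its underside) that already lies on the floor of one of the two totes at the start and shows that this tote takes the long bars; it stays in that tote
- sample_short: a bar of the same make as the short ones (75 x 24 x 20 mm, origin at the centre of its underside) that already lies on the floor of one of the two totes at the start and shows that this tote takes the short bars; it stays in that tote
- long_1: loose sandwich-beam test bar, dark skins over a pale core with pale patches at the ends, 120 x 24 x 20 mm (along its x, y, z); origin at the centre of its underside. It starts lying in the catch tray, or may be absent
- long_2: loose sandwich-beam test bar, dark skins over a pale core with pale patches at the ends, 120 x 24 x 20 mm (along its x, y, z); origin at the centre of its underside. It starts lying in the catch tray, or may be absent
- long_3: loose sandwich-beam test bar, dark skins over a pale core with pale patches at the ends, 120 x 24 x 20 mm (along its x, y, z); origin at the centre of its underside. It starts lying in the catch tray, or may be absent
- short_1: loose sandwich-beam test bar, dark skins over a pale core with pale patches at the ends, 75 x 24 x 20 mm (along its x, y, z); origin at the centre of its underside. It starts lying in the catch tray, or may be absent
- short_2: loose sandwich-beam test bar, dark skins over a pale core with pale patches at the ends, 75 x 24 x 20 mm (along its x, y, z); origin at the centre of its underside. It starts lying in the catch tray, or may be absent
- short_3: loose sandwich-beam test bar, dark skins over a pale core with pale patches at the ends, 75 x 24 x 20 mm (along its x, y, z); origin at the centre of its underside. It starts lying in the catch tray, or may be absent
- jar: bystander: lidded glue jar, 60 mm across, 75 mm high, beyond the totes, origin under its centre
- screwdriver: bystander: screwdriver lying beyond the totes
- tape: bystander: roll of tape lying flat, 90 mm across, 25 mm high, beyond the totes
- brush: bystander: glue brush lying between the robot and the totes
Not all that is in view belongs to the job. There is more than one size of the console; the one meant has the size given above.

How it is judged:
On the way, in this order (a step that is already met when the one before it is completed fails the run):
1. the speed knob's pointer is at zero (value of joint speed between -0.07 and 0.07 rad), for 0.5 s.
2. every bar lies in the tote that holds the bar of its length, and the knob is at zero (all of step 1 and (((x of sample_long in the frame of tote_1 between -0.09 and 0.09 m and y of sample_long in the frame of tote_1 between -0.075 and 0.075 m and z of sample_long in the frame of tote_1 below 0.055 m and angle between the x axis of sample_long and the z axis of tote_1, either way round above 1.17 rad) and (x of long_1 in the frame of tote_1 between -0.09 and 0.09 m and y of long_1 in the frame of tote_1 between -0.075 and 0.075 m and z of long_1 in the frame of tote_1 below 0.055 m and angle between the x axis of long_1 and the z axis of tote_1, either way round above 1.17 rad) and (x of long_2 in the frame of tote_1 between -0.09 and 0.09 m and y of long_2 in the frame of tote_1 between -0.075 and 0.075 m and z of long_2 in the frame of tote_1 below 0.055 m and angle between the x axis of long_2 and the z axis of tote_1, either way round above 1.17 rad) and (x of long_3 in the frame of tote_1 between -0.09 and 0.09 m and y of long_3 in the frame of tote_1 between -0.075 and 0.075 m and z of long_3 in the frame of tote_1 below 0.055 m and angle between the x axis of long_3 and the z axis of tote_1, either way round above 1.17 rad) and (x of sample_short in the frame of tote_2 between -0.09 and 0.09 m and y of sample_short in the frame of tote_2 between -0.075 and 0.075 m and z of sample_short in the frame of tote_2 below 0.055 m and angle between the x axis of sample_short and the z axis of tote_2, either way round above 1.17 rad) and (x of short_1 in the frame of tote_2 between -0.09 and 0.09 m and y of short_1 in the frame of tote_2 between -0.075 and 0.075 m and z of short_1 in the frame of tote_2 below 0.055 m and angle between the x axis of short_1 and the z axis of tote_2, either way round above 1.17 rad) and (x of short_2 in the frame of tote_2 between -0.09 and 0.09 m and y of short_2 in the frame of tote_2 between -0.075 and 0.075 m and z of short_2 in the frame of tote_2 below 0.055 m and angle between the x axis of short_2 and the z axis of tote_2, either way round above 1.17 rad) and (x of short_3 in the frame of tote_2 between -0.09 and 0.09 m and y of short_3 in the frame of tote_2 between -0.075 and 0.075 m and z of short_3 in the frame of tote_2 below 0.055 m and angle between the x axis of short_3 and the z axis of tote_2, either way round above 1.17 rad)) or ((x of sample_long in the frame of tote_2 between -0.09 and 0.09 m and y of sample_long in the frame of tote_2 between -0.075 and 0.075 m and z of sample_long in the frame of tote_2 below 0.055 m and angle between the x axis of sample_long and the z axis of tote_2, either way round above 1.17 rad) and (x of long_1 in the frame of tote_2 between -0.09 and 0.09 m and y of long_1 in the frame of tote_2 between -0.075 and 0.075 m and z of long_1 in the frame of tote_2 below 0.055 m and angle between the x axis of long_1 and the z axis of tote_2, either way round above 1.17 rad) and (x of long_2 in the frame of tote_2 between -0.09 and 0.09 m and y of long_2 in the frame of tote_2 between -0.075 and 0.075 m and z of long_2 in the frame of tote_2 below 0.055 m and angle between the x axis of long_2 and the z axis of tote_2, either way round above 1.17 rad) and (x of long_3 in the frame of tote_2 between -0.09 and 0.09 m and y of long_3 in the frame of tote_2 between -0.075 and 0.075 m and z of long_3 in the frame of tote_2 below 0.055 m and angle between the x axis of long_3 and the z axis of tote_2, either way round above 1.17 rad) and (x of sample_short in the frame of tote_1 between -0.09 and 0.09 m and y of sample_short in the frame of tote_1 between -0.075 and 0.075 m and z of sample_short in the frame of tote_1 below 0.055 m and angle between the x axis of sample_short and the z axis of tote_1, either way round above 1.17 rad) and (x of short_1 in the frame of tote_1 between -0.09 and 0.09 m and y of short_1 in the frame of tote_1 between -0.075 and 0.075 m and z of short_1 in the frame of tote_1 below 0.055 m and angle between the x axis of short_1 and the z axis of tote_1, either way round above 1.17 rad) and (x of short_2 in the frame of tote_1 between -0.09 and 0.09 m and y of short_2 in the frame of tote_1 between -0.075 and 0.075 m and z of short_2 in the frame of tote_1 below 0.055 m and angle between the x axis of short_2 and the z axis of tote_1, either way round above 1.17 rad) and (x of short_3 in the frame of tote_1 between -0.09 and 0.09 m and y of short_3 in the frame of tote_1 between -0.075 and 0.075 m and z of short_3 in the frame of tote_1 below 0.055 m and angle between the x axis of short_3 and the z axis of tote_1, either way round above 1.17 rad))) and linear speed of each of long_1, long_2, long_3, short_1, short_2, short_3 below 0.02 m/s), for 0.3 s.
3. then the push button is pressed (value of joint ack above 0.004 m), for 0.05 s.
At the end, for the whole second after the job is handed in: All bars lie at rest (under 0.02 m/s), long axis level within 0.4 rad, inside the tote of their length (the one with the sample bar of that length, sample still in it), underside centre less than 55 mm above the tote's underside; the knob is within 0.07 rad of zero; the button is released (all of step 2 and value of joint ack below 0.002 m); the robot touches nothing.
It fails at once if the jar is moved by more than 30 mm (distance of jar from where it was at the start of the episode above 0.03 m).
It fails at once if the screwdriver is moved by more than 30 mm (distance of screwdriver from where it was at the start of the episode above 0.03 m).
It fails at once if the tape is moved by more than 30 mm (distance of tape from where it was at the start of the episode above 0.03 m).
It fails at once if the brush is moved by more than 30 mm (distance of brush from where it was at the start of the episode above 0.03 m).
It fails at once if a bar is lifted out of the tray while the knob is off zero (height (world z) of any of long_1, long_2, long_3, short_1, short_2, short_3 above 0.09 m and (value of joint speed above 0.09 rad or value of joint speed below -0.09 rad)).
Of long_1, long_2, long_3, short_1, short_2, short_3 only 4 to 6 are there at a start; the rules pass over those that are not, and their reading is None.
At some moment in a run one of long_1, long_2, long_3, short_1, short_2, short_3 may be knocked a few centimetres aside while the robot is not near it.
Once in a run the grip may slacken for a moment while it holds something.
It also fails if it takes over 210 s, if anything falls off the work surface, if the arm or the gripper's body presses on something with over 40 N, if the wrist force passes 120 N, or if a joint passes its speed limit or range.

## Robot

A 7-joint arm with a two-finger parallel gripper is mounted at the origin on the work surface. World frame = base frame: x ahead of the robot, y to its left, z up, the work surface at z = 0. Lengths are in m, angles in rad, forces in N, time in s.
With the tool pointing down it reaches from about 0.4 to 0.85 m from the base axis. Payload 4.5 kg.
Tool frame: the origin (TCP) lies at the very end of the fingers, on their centre line; the grasp point (between the pads) lies 19 mm behind it; z points along the fingers, y is the line along which they close (so a half turn about z gives the same grasp; the last joint's range is limited). The gripper opens to 88 mm and grips with 3 to 60 N. Pads are 18 mm wide; open, the fingers measure 123 mm over their backs; the gripper's body (75 mm by 187 mm) begins 45 mm behind the grasp point.
Start: joints at [1.161, 0.689, -0.195, 1.565, 0.157, 0.902, -0.215], TCP at [0.268, -0.564, 0.239] pointing down, gripper open.
Joint ranges: [-3.01, 3.01], [-0.46, 2.08], [-1.47, 1.51], [0.13, 2.56], [-1, 4.14], [0.04, 2.09], [-2.66, 2.66]. Speed limits (rad/s): [2.57, 2.57, 3.14, 3.14, 3.14, 3.14, 3.14].

## Interface

Orientations are given as a unit quaternion [x, y, z, w].
In Python, from plant import r gives the robot as it stands. The module is installed in compiled form; this text tells all that it offers.
- The arm moves only by the shell command python3 -m pendant 'ROWS' [FORCE]. ROWS is JSON, one flat list of numbers, 7 for each row, row after row: the opening, from 0 (shut) to 1 (fully open), then the shift along the tool's x, y, z scaled (see below), then the turn, a rotation vector about the tool's x, y, z scaled (see below). A call has 1 to 12 rows; each row is the pose to reach, as a shift and turn from the pose commanded when the call began, along the tool's axes at that moment; what a row does not reach only later rows make up. The controller multiplies each number of a shift by 0.15 m and each number of a turn by pi/2 rad. A row lasts 1/10 s, in which the tool goes at most 50 mm and 8.59 degrees, less where a joint would pass 70% of its speed; a pose out of reach is approached as far as the arm can. A call with a number of a shift or a turn outside -1 to 1 is refused whole. A call with a gripper value outside its range is refused whole. The fingers move at their own pace and stop on an object; FORCE is the grip in N (left out, the last holds). Time passes only in rows, so rows that repeat a pose let the fingers close. It gives the time, the measured TCP pose, the force, the opening and the grip force at its end, in the units of the state.
- r.get_state(): the state, without advancing time (a new reading comes with each control period).
- r.snapshot(name): name is "side" or "top"; returns a dict with "img" (420x560x3 uint8, red, green, blue), "mtx" (3x3 intrinsics, pixels), "k1" (the pictures are not rectified: a ray, as slopes to the right and down, at radius r is drawn at 1 + k1 r^2 times it, then the intrinsics apply), "cam_to_world" (4x4, takes a point from camera to world coordinates). Camera axes: x right, y up, looking along -z (the intrinsics and any distortion apply to the point x, -y, -z); pixel columns grow to the right and rows downward; lengths in m; the calibration is good to about 2 mm. A picture is of the moment at which its call begins. There is no depth.
- r.finish_job(): hands the job in; it is judged then, once.
The state is a dict: "clock": time; "q": joint angles; "qd": joint speeds; "joint_torque": joint torques, N m; "tool_pos": TCP position; "eef_rot": TCP orientation; "contact_force": force on the tool from outside, world axes, zero at the start; "moment": the same for the moment, N m; "opening": opening from 0.0 (shut) to 1.0 (fully open); "finger_force": force on a finger pad.
Only numpy, scipy, OpenCV 4.12 (cv2) and the standard library are available. Lean on these libraries where they do the work, as an engineer would, in place of code of your own. Each camera call takes 0.05 s, during which the arm holds its last target. There are 200 camera calls.

## Working session

There is one attempt and no reset: what is moved stays moved. The work goes in short steps, Python scripts to look and compute and a shell command to move; the robot and the scene stay as the last step left them, time stands still between calls to the robot, and variables do not carry over. Pictures are saved under pics/ and viewed, at most 14 in all, crops included, and the job is handed in when it is done.

```bash
mkdir -p pics; cat > h.py <<'E'
import numpy as np, cv2
from scipy.spatial.transform import Rotation as R
from plant import r
def snap(n,f=None):
    s=r.snapshot(n)
    if f: cv2.imwrite('pics/'+f,s['img'][:,:,::-1])
    return s
def ray(s,u,v):
    K=np.array(s['mtx']);k=s['k1']
    d=np.array([(u-K[0,2])/K[0,0],(v-K[1,2])/K[1,1]]);x=d.copy()
    for _ in range(30): x=d/(1+k*(x@x))
    T=np.array(s['cam_to_world']);return T[:3,3],T[:3,:3]@np.array([x[0],-x[1],-1])
def onz(s,u,v,z):
    o,d=ray(s,u,v);return (o+d*(z-o[2])/d[2])
def proj(s,p):
    K=np.array(s['mtx']);T=np.array(s['cam_to_world']);c=T[:3,:3].T@(np.array(p)-T[:3,3])
    x=np.array([c[0],-c[1]])/-c[2];x=x*(1+s['k1']*(x@x));return K[0,0]*x[0]+K[0,2],K[1,1]*x[1]+K[1,2]
def rel(p,yaw=None):
    "scaled shift/turn from the present pose to TCP p, tool down, tool y axis at world angle yaw (mod pi)"
    st=r.get_state();Q=R.from_quat(st['eef_rot']);M=Q.as_matrix()
    sh=M.T@(np.array(p)-st['tool_pos'])/.15
    if yaw is None: return sh.round(3),None
    best=None
    for a in (yaw,yaw+np.pi):
        y=np.array([np.cos(a),np.sin(a),0]);z=np.array([0,0,-1]);D=np.c_[np.cross(y,z),y,z]
        w=(Q.inv()*R.from_matrix(D)).as_rotvec()/(np.pi/2)
        if best is None or np.linalg.norm(w)<np.linalg.norm(best): best=w
    return sh.round(3),best.round(3)
E
python3 - <<'E'
from h import *
s=snap('top','top0.png');t=snap('side','side0.png')
for x in(s,t):print(np.array(x['cam_to_world']).round(3).tolist(),x['k1'],np.array(x['mtx']).round(1).tolist())
st=r.get_state();print(st);print(R.from_quat(st['eef_rot']).as_matrix().round(3))
E
```

```text
[[-0.024, 0.982, -0.187, 0.29], [-1.0, -0.024, 0.004, -0.009], [-0.0, 0.187, 0.982, 1.117], [0.0, 0.0, 0.0, 1.0]] -0.0004316040525430149 [[441.9, 0.0, 275.4], [0.0, 441.9, 214.5], [0.0, 0.0, 1.0]]
[[-1.0, 0.001, -0.03, 0.441], [-0.026, -0.557, 0.83, 0.948], [-0.016, 0.83, 0.557, 0.732], [0.0, 0.0, 0.0, 1.0]] -0.06402547083009784 [[405.1, 0.0, 279.1], [0.0, 405.1, 206.4], [0.0, 0.0, 1.0]]
{'clock': 0.1, 'q': array([ 1.16080577,  0.68987612, -0.19452072,  1.56622793,  0.15730736,
        0.90249524, -0.21510448]), 'qd': array([ 5.67057654e-04, -1.28217114e-03, -1.64168516e-04, -2.15789399e-03,
       -8.38251080e-05,  1.35524862e-04, -6.65736165e-04]), 'joint_torque': array([-3.99672543e-03, -5.28509617e+01, -1.27136920e+00, -1.53838992e+01,
       -5.25177084e-02,  2.03568969e-03,  5.71044131e-05]), 'tool_pos': array([ 0.26807328, -0.56397115,  0.23800845]), 'eef_rot': array([ 9.75473476e-01,  2.20115528e-01, -2.38062019e-04, -7.71742353e-04]), 'contact_force': array([-0.25197444,  0.26442966, -0.60268489]), 'moment': array([0.00550411, 0.00880487, 0.05458033]), 'finger_force': 0.0, 'opening': 0.9989532287781505}
[[ 0.903  0.429 -0.001]
 [ 0.429 -0.903  0.001]
 [-0.    -0.002 -1.   ]]
```

View pics/top0.png

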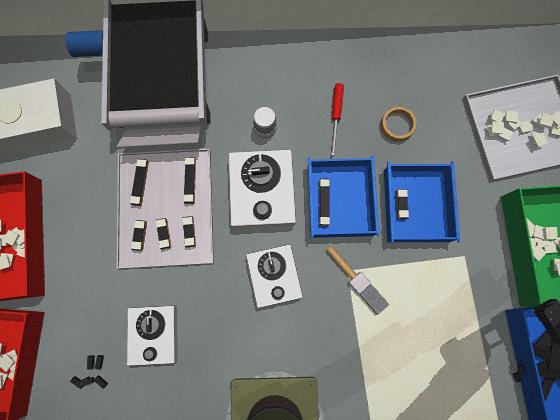

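View pics/side0.png

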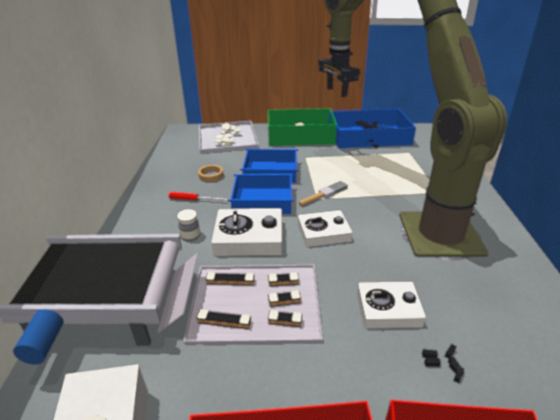

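Top view: the candidates for the console are the white boxes at (262,188), about 65x75 px, at (273,277), about 48x58, and at (150,336), about 47x58. Only (262,188) is about as large as the totes (160x190), so I choose that one. The tray at (165,210) holds two long bars, at (139,182) and (190,180), and three short ones, at (139,235), (163,233) and (188,231). The loose black and pale pieces elsewhere are not part of the job. The tote at (342,197) takes long bars and the one at (422,203) takes short bars.

```bash
python3 - <<'E'
from h import *
s=snap('top');im=s['img'];print(np.array(s['cam_to_world'])[:3,3])
c=im[145:235,222:302];cv2.imwrite('pics/con.png',cv2.resize(c,None,fx=6,fy=6,interpolation=cv2.INTER_CUBIC)[:,:,::-1])
g=im.astype(int)
# white box / tote outlines
hsv=cv2.cvtColor(im,cv2.COLOR_RGB2HSV)
def big(mask,x0,y0,x1,y1,z,name):
    m=np.zeros_like(mask);m[y0:y1,x0:x1]=mask[y0:y1,x0:x1]
    cs,_=cv2.findContours(m,cv2.RETR_EXTERNAL,cv2.CHAIN_APPROX_NONE);c=max(cs,key=cv2.contourArea)[:,0]
    w=np.array([onz(s,u,v,z)[:2] for u,v in c],np.float32)
    R_=cv2.minAreaRect(w);print(name,np.round(R_[0],4),np.round(R_[1],4),round(R_[2],2))
big(((hsv[:,:,1]<25)&(hsv[:,:,2]>200)).astype(np.uint8),222,140,302,240,.05,'console')
b=((hsv[:,:,0]>105)&(hsv[:,:,0]<125)&(hsv[:,:,1]>120)).astype(np.uint8)
big(b,300,145,382,245,.055,'toteL');big(b,383,150,465,250,.055,'toteR')
# bars: dark or pale inside tray
gray=cv2.cvtColor(im,cv2.COLOR_RGB2GRAY)
t=gray[152:266,120:212];print(np.median(t.reshape(-1)),im[210,165])
dark=((gray<80)).astype(np.uint8);m=np.zeros_like(dark);m[152:266,120:211]=dark[152:266,120:211]
for nm,(x0,y0,x1,y1) in dict(tray=(120,152,211,266),TL=(312,165,372,232),TR=(390,170,455,238)).items():
    m=np.zeros_like(dark);m[y0:y1,x0:x1]=dark[y0:y1,x0:x1]
    n,l,stt,ce=cv2.connectedComponentsWithStats(m)
    for i in range(1,n):
        if stt[i,4]>60:
            ys,xs=np.where(l==i);w=np.array([onz(s,u,v,.024)[:2] for u,v in zip(xs,ys)],np.float32);q=cv2.minAreaRect(w)
            c0=w.mean(0);ev=np.linalg.eigh(np.cov(w.T))[1][:,1];print(nm,ce[i].round(1),c0.round(4),np.round(q[1],3),'axis deg',np.degrees(np.arctan2(ev[1],ev[0])).round(1)%180)
E
```

```text
[ 0.29006022 -0.00910491  1.11680921]
console [0.5646 0.0195] [0.1859 0.1569] 1.56
toteL [ 0.5363 -0.1805] [0.2037 0.1674] 0.14
toteR [ 0.518  -0.3722] [0.1767 0.2041] 88.69
187.0 [197 188 194]
tray [139.1 182.4] [0.5902 0.3315] [0.029 0.121] axis deg 173.1
tray [189.2 179. ] [0.5958 0.2038] [0.079 0.025] axis deg 178.6
tray [139.1 235.3] [0.4537 0.3272] [0.028 0.074] axis deg 172.2
tray [188.6 230.9] [0.4618 0.2037] [0.041 0.025] axis deg 14.0
tray [162.6 232.7] [0.4588 0.2686] [0.033 0.025] axis deg 14.800000000000011
TL [353.  181.2] [ 0.5803 -0.2142] [0.152 0.169] axis deg 43.099999999999994
TL [323.2 204. ] [ 0.5225 -0.1357] [0.028 0.121] axis deg 176.5
TR [437.6 193.2] [ 0.5436 -0.4274] [0.155 0.171] axis deg 30.69999999999999
TR [400.2 206. ] [ 0.5123 -0.33  ] [0.081 0.033] axis deg 177.0
```

View pics/con.png

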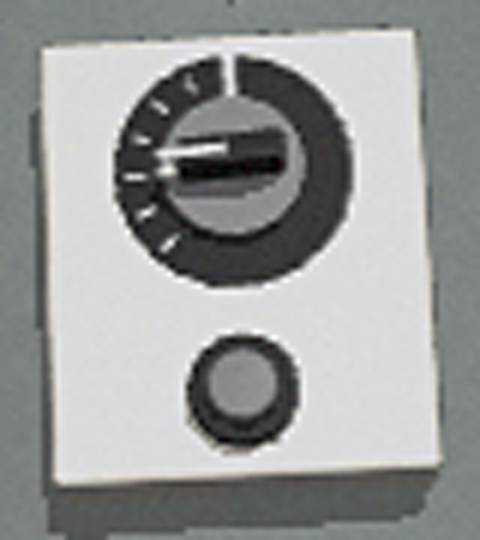

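The crop shows the zero tick at crop (230,75), which is the console's +x side away from the button at (240,385). The pointer's white line runs left from (228,147) to (160,155), roughly 90° anticlockwise from zero. The box measures 186x157 mm, so it is the right one.

```bash
python3 - <<'E'
from h import *
s=snap('top')
f=lambda u,v:(222+u/6-.4,145+v/6-.4)
a=onz(s,*f(160,155),.0835);b=onz(s,*f(228,147),.0835);d=a-b
print('white',np.degrees(np.arctan2(d[1],d[0])))
for p,q in(((175,165),(285,150)),((165,180),(285,165)),((180,133),(280,127))):
    d=onz(s,*f(*p),.0835)-onz(s,*f(*q),.0835);print(np.degrees(np.arctan2(d[1],d[0])))
print('tick',onz(s,*f(230,72),.0505),'button',onz(s,*f(242,385),.055),'skirtc',onz(s,*f(232,165),.0595))
g=cv2.cvtColor(s['img'],cv2.COLOR_RGB2GRAY)
E
python3 -m pendant '[1,0,0,0,0,0,0.1, 1,0,0,0,0,0,0.19, 1,0,0,0,0,0,0.28, 1,0,0,0,0,0,0.28]'
python3 -m pendant '[1,0.18,-0.33,0,0,0,0, 1,0.36,-0.66,0,0,0,0, 1,0.55,-0.97,0,0,0,0, 1,0.55,-0.97,0,0,0,0]'
python3 -m pendant '[1,0.18,-0.33,0,0,0,0, 1,0.36,-0.66,0,0,0,0, 1,0.55,-0.97,0,0,0,0, 1,0.55,-0.97,0,0,0,0]'
python3 -c "
from h import *
print(rel([.5996,.0205,.15],0))"
```

```text
white 95.57488470253374
96.66498228112363
95.99284003899528
92.17563994705327
tick [0.64247435 0.02126725 0.0505    ] button [0.5073221  0.01861197 0.055     ] skirtc [0.59933174 0.02089835 0.0595    ]
clock: 0.6
tool_pos: [0.2684, -0.5643, 0.2386]
eef_rot: [1.0, 0.002, -0.0, -0.0]
contact_force: [0.3, -0.1, 0.1]
opening: 1.001
finger_force: 0.0
clock: 1.0
tool_pos: [0.3538, -0.413, 0.2387]
eef_rot: [1.0, 0.008, 0.001, -0.002]
contact_force: [0.1, -0.2, -0.4]
opening: 1.0
finger_force: 0.0
clock: 1.4
tool_pos: [0.4354, -0.267, 0.2388]
eef_rot: [1.0, 0.008, 0.001, -0.001]
contact_force: [-0.1, 1.0, -0.4]
opening: 1.001
finger_force: 0.0
(array([ 1.125, -1.897,  0.6  ]), array([-0.001, -0.002, -0.99 ]))
```

```bash

python3 -m pendant '[0.6,0.18,-0.33,0,0,0,0, 0.6,0.36,-0.66,0,0,0,0, 0.6,0.56,-0.95,0,0,0,0, 0.6,0.56,-0.95,0,0,0,0]'
python3 -m pendant '[0.5,0.18,-0.33,0,0,0,-0.09, 0.5,0.36,-0.66,0.1,0,0,-0.18, 0.5,0.56,-0.95,0.2,0,0,-0.27, 0.5,0.56,-0.95,0.3,0,0,-0.36, 0.5,0.56,-0.95,0.4,0,0,-0.45,0.5,0.56,-0.95,0.4,0,0,-0.54,0.5,0.56,-0.95,0.4,0,0,-0.63,0.5,0.56,-0.95,0.4,0,0,-0.72,0.5,0.56,-0.95,0.4,0,0,-0.81,0.5,0.56,-0.95,0.4,0,0,-0.9,0.5,0.56,-0.95,0.4,0,0,-0.99,0.5,0.56,-0.95,0.4,0,0,-0.99]'
python3 -c "
from h import *
a=np.radians(5.7)
print(rel([.5996,.0205,.065],a))"
```

```text
clock: 1.8
tool_pos: [0.5188, -0.1234, 0.2388]
eef_rot: [1.0, 0.008, 0.001, -0.002]
contact_force: [0.5, 0.1, 0.4]
opening: 0.664
finger_force: 0.0
clock: 3.0
tool_pos: [0.599, 0.0118, 0.1785]
eef_rot: [0.711, 0.704, -0.0, -0.0]
contact_force: [0.1, -0.4, 0.4]
opening: 0.497
finger_force: 0.0
(array([0.058, 0.004, 0.757]), array([-0.  ,  0.  , -0.07]))
```

Descend and grip the knob bar gently.

```bash

python3 -m pendant '[0.4,0.06,0.005,0.2,0,0,-0.07, 0.4,0.06,0.005,0.45,0,0,-0.07, 0.4,0.06,0.005,0.65,0,0,-0.07, 0.4,0.06,0.005,0.75,0,0,-0.07, 0.4,0.06,0.005,0.75,0,0,-0.07]' 8
python3 -m pendant '[0,0,0,0,0,0,0, 0,0,0,0,0,0,0, 0,0,0,0,0,0,0, 0,0,0,0,0,0,0, 0,0,0,0,0,0,0,0,0,0,0,0,0,0]' 8
python3 -c "
from h import *
a=np.radians(-88.7)
print(rel([.5996,.0205,.065],a))"
```

```text
clock: 3.5
tool_pos: [0.5986, 0.0213, 0.0644]
eef_rot: [0.672, 0.741, -0.002, -0.001]
contact_force: [0.3, 0.0, 1.2]
opening: 0.399
finger_force: 0.0
clock: 4.1
tool_pos: [0.5985, 0.0215, 0.0674]
eef_rot: [0.672, 0.741, -0.001, -0.0]
contact_force: [-4.9, -0.4, 5.7]
opening: 0.145
finger_force: 8.0
(array([-0.008,  0.006,  0.016]), array([-0.002, -0.001, -0.952]))
```

```bash

python3 -m pendant '[0,0,0,0,0,0,0.09, 0,0,0,0,0,0,0.18, 0,0,0,0,0,0,0.27, 0,0,0,0,0,0,0.36, 0,0,0,0,0,0,0.45, 0,0,0,0,0,0,0.54, 0,0,0,0,0,0,0.63, 0,0,0,0,0,0,0.72, 0,0,0,0,0,0,0.81, 0,0,0,0,0,0,0.9, 0,0,0,0,0,0,0.99, 0,0,0,0,0,0,1]' 
python3 -m pendant '[0,0,0,0,0,0,0.048, 0,0,0,0,0,0,0.048, 0,0,0,0,0,0,0.048]'
python3 -c "
from h import *
a=np.radians(-88.7)
print(rel([.5996,.0205,.065],a))"
```

```text
clock: 5.3
tool_pos: [0.5991, 0.021, 0.0674]
eef_rot: [0.999, 0.048, -0.001, 0.001]
contact_force: [-3.9, -1.7, 6.9]
opening: 0.145
finger_force: 8.0
clock: 5.6
tool_pos: [0.5991, 0.021, 0.0674]
eef_rot: [1.0, 0.012, -0.001, 0.0]
contact_force: [-4.3, -1.9, 6.2]
opening: 0.149
finger_force: 8.0
(array([0.003, 0.003, 0.016]), array([0.   , 0.001, 0.001]))
```

```bash

python3 -m pendant '[0.4,0,0,0,0,0,0, 0.4,0,0,0,0,0,0, 0.4,0,0,0,0,0,0, 0.4,0,0,-0.3,0,0,0, 0.4,0,0,-0.6,0,0,0, 0.5,0,0,-0.95,0,0,0,0.5,0,0,-0.95,0,0,0]'
python3 -m pendant '[0.5,-0.15,-0.33,0,0,0,0, 0.5,-0.3,-0.66,0,0,0,0, 0.5,-0.45,-0.98,0,0,0,0, 0.5,-0.45,-0.98,0,0,0,0]'
python3 -c "
from h import *
s=snap('top');c=s['img'];a=cv2.resize(c[145:275,112:222],None,fx=4,fy=4,interpolation=cv2.INTER_CUBIC);b=cv2.resize(c[150:202,228:296],None,fx=5,fy=5,interpolation=cv2.INTER_CUBIC)
o=np.zeros((520,780,3),np.uint8);o[:,:440]=a;o[:260,440:]=b;cv2.imwrite('pics/c2.png',o[:,:,::-1])"
```

```text
clock: 6.3
tool_pos: [0.6044, 0.0221, 0.2152]
eef_rot: [1.0, 0.012, 0.007, -0.0]
contact_force: [0.3, 0.2, -0.4]
opening: 0.5
finger_force: 0.0
clock: 6.7
tool_pos: [0.5255, 0.1747, 0.2081]
eef_rot: [1.0, 0.017, -0.001, -0.002]
contact_force: [-0.5, 0.1, -0.5]
opening: 0.502
finger_force: 0.0
```

View pics/c2.png

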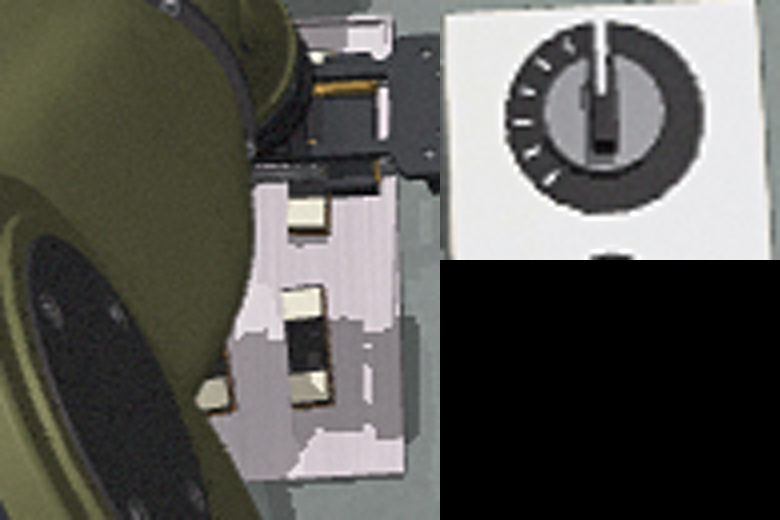

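The knob pointer (crop 600,50–150) lies exactly on the zero tick. The arm hides the tray in this view, so I measure the bars in the first images.

```bash

python3 -c "
from h import *
c=cv2.imread('pics/top0.png');a=cv2.resize(c[145:275,112:222],None,fx=4,fy=4,interpolation=cv2.INTER_CUBIC)
cv2.imwrite('pics/c3.png',a)"
```

```text
(no output)
```

View pics/c3.png

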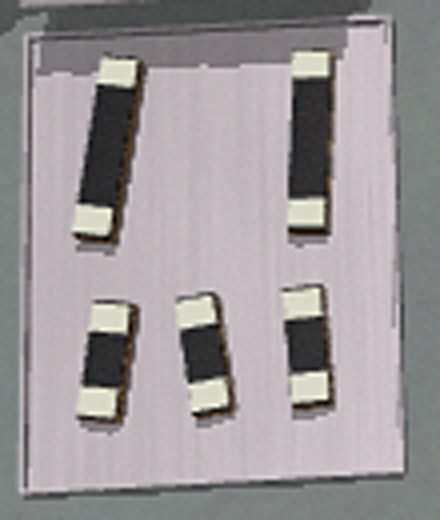

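Crop c3: bar patch centres are L1 (119,72)/(93,220), L2 (311,65)/(307,213), S1 (111,317)/(97,402), S2 (197,308)/(209,395), S3 (302,301)/(309,388).

```bash

cat > bars.py <<'E'
from h import *
s=snap('top')
P=dict(L1=((119,72),(93,220)),L2=((311,65),(307,213)),S1=((111,317),(97,402)),S2=((197,308),(209,395)),S3=((302,301),(309,388)))
def bar(n):
    a,b=[onz(s,112+u/4-.4,145+v/4-.4,.024) for u,v in P[n]];d=a-b
    return (a+b)/2,np.arctan2(d[1],d[0])
if __name__=='__main__':
    for n in P: c,a=bar(n);print(n,c.round(4),np.degrees(a).round(1))
    c,a=bar('L2');print(rel([c[0],c[1],.012],a-np.pi/2))
E
python3 bars.py
python3 -c "
from h import *
t=snap('side','side1.png')"
```

```text
L1 [0.5939 0.3343 0.024 ] -7.8
L2 [0.5953 0.2048 0.024 ] -0.8
S1 [0.4559 0.3309 0.024 ] -7.4
S2 [0.4594 0.2693 0.024 ] 9.1
S3 [0.4623 0.2053 0.024 ] 5.3
(array([ 0.458, -0.215,  1.308]), array([-0.001,  0.001,  0.027]))
```

View pics/side1.png

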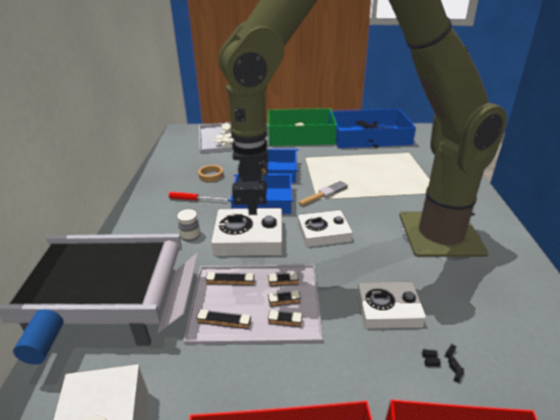

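Side view: the five bars lie unmoved in the tray at about (230,278), (283,278), (284,297), (223,319) and (284,318). First grasp: L2.

```bash

python3 -m pendant '[0.55,0.25,-0.12,0.2,0,0,0.027, 0.55,0.458,-0.215,0.5,0,0,0.027, 0.55,0.458,-0.215,0.8,0,0,0.027, 0.55,0.458,-0.215,0.95,0,0,0.027, 0.55,0.458,-0.215,0.95,0,0,0.027]'
python3 -m pendant '[0.55,0,0,0.15,0,0,0, 0.55,0,0,0.3,0,0,0, 0.55,0,0,0.36,0,0,0, 0.55,0,0,0.36,0,0,0]'
python3 -m pendant '[0,0,0,0,0,0,0, 0,0,0,0,0,0,0, 0,0,0,0,0,0,0, 0,0,0,0,0,0,0, 0,0,0,0,0,0,0, 0,0,0,0,0,0,0]' 40
python3 -m pendant '[0,0,0,-0.3,0,0,0, 0,0,0,-0.6,0,0,0, 0,0,0,-0.9,0,0,0, 0,0,0,-1,0,0,0]'
python3 - <<'E'
from h import *
print(rel([.521,-.224,.16],np.pi/2))
E
```

```text
clock: 7.35
tool_pos: [0.5955, 0.1969, 0.062]
eef_rot: [1.0, -0.012, -0.003, 0.002]
contact_force: [0.4, -0.7, -0.7]
opening: 0.549
finger_force: 0.0
clock: 7.75
tool_pos: [0.5975, 0.1995, 0.0124]
eef_rot: [1.0, -0.011, -0.0, 0.001]
contact_force: [-0.0, 0.4, -0.1]
opening: 0.551
finger_force: 0.0
clock: 8.35
tool_pos: [0.5978, 0.2016, 0.0133]
eef_rot: [1.0, -0.01, 0.001, -0.0]
contact_force: [0.6, 0.9, 6.2]
opening: 0.268
finger_force: 40.0
clock: 8.75
tool_pos: [0.5994, 0.2015, 0.167]
eef_rot: [1.0, -0.01, 0.004, -0.001]
contact_force: [0.2, 0.9, -1.2]
opening: 0.267
finger_force: 40.0
(array([-0.467,  2.846,  0.037]), array([-0.001, -0.004, -0.013]))
```

```bash

python3 -m pendant '[0,-0.05,0.32,0,0,0,0, 0,-0.1,0.64,0,0,0,0, 0,-0.156,0.95,0,0,0,0, 0,-0.156,0.95,0,0,0,0]'
python3 -m pendant '[0,-0.05,0.32,0,0,0,0, 0,-0.1,0.64,0,0,0,0, 0,-0.156,0.95,0,0,0,0, 0,-0.156,0.95,0,0,0,0]'
python3 -c "
from h import *
c=cv2.imread('pics/top0.png');a=cv2.resize(c[145:255,300:470],None,fx=4,fy=4,interpolation=cv2.INTER_CUBIC)
cv2.imwrite('pics/c4.png',a)"
```

```text
clock: 9.15
tool_pos: [0.5688, 0.0487, 0.1623]
eef_rot: [1.0, -0.016, -0.001, 0.004]
contact_force: [0.2, -0.3, 0.2]
opening: 0.266
finger_force: 40.0
clock: 9.55
tool_pos: [0.542, -0.0928, 0.1623]
eef_rot: [1.0, -0.016, -0.001, 0.003]
contact_force: [-0.2, 0.5, -1.2]
opening: 0.267
finger_force: 40.0
```

View pics/c4.png

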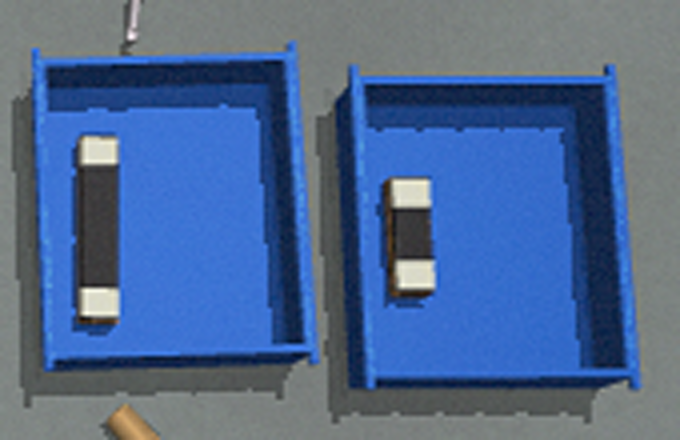

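```bash

python3 - <<'E'
from h import *
s=snap('top');f=lambda p,z:onz(s,300+p[0]/4-.4,145+p[1]/4-.4,z)[:2]
for n,q in dict(L=((37,50),(50,368),(292,45),(313,360)),S=((355,68),(372,388),(611,68),(636,388))).items():
    c=np.array([f(p,.055) for p in q]);print(n,c.mean(0).round(4),c.round(3).tolist())
print('sampL',f((98,150),.025),f((98,302),.025),'sampS',f((411,192),.025),f((415,273),.025))
print(rel([.521,-.224,.16],np.pi/2))
E
```

```text
L [ 0.5362 -0.1815] [[0.637, -0.102], [0.436, -0.102], [0.636, -0.262], [0.437, -0.261]]
S [ 0.5174 -0.3778] [[0.62, -0.3], [0.419, -0.296], [0.616, -0.46], [0.415, -0.455]]
sampL [ 0.57901154 -0.14043989] [ 0.48064713 -0.13601414] sampS [ 0.54667209 -0.33785367] [ 0.49431062 -0.3362798 ]
(array([-0.123,  0.91 ,  0.018]), array([ 0.002,  0.001, -0.018]))
```

```bash

python3 -m pendant '[0,-0.06,0.32,0,0,0,-0.018, 0,-0.12,0.64,0,0,0,-0.018, 0,-0.17,0.9,0,0,0,-0.018, 0,-0.17,0.9,0,0,0,-0.018, 0,-0.17,0.9,0,0,0,-0.018, 0,-0.17,0.9,0,0,0,-0.018]'
python3 -c "
from h import *
print(rel([.514,-.223,.017],np.pi/2))"
```

```text
clock: 10.2
tool_pos: [0.5174, -0.2148, 0.1621]
eef_rot: [1.0, 0.006, 0.0, -0.001]
contact_force: [1.4, 0.5, -1.7]
opening: 0.264
finger_force: 40.0
(array([-0.024,  0.056,  0.967]), array([-0.001, -0.   ,  0.008]))
```

```bash

python3 -m pendant '[0,-0.024,0.056,0.2,0,0,0.008, 0,-0.024,0.056,0.5,0,0,0.008, 0,-0.024,0.056,0.75,0,0,0.008, 0,-0.024,0.056,0.9,0,0,0.008, 0,-0.024,0.056,0.96,0,0,0.008,0,-0.024,0.056,0.965,0,0,0.008]'
python3 -m pendant '[0.29,0,0,0,0,0,0, 0.29,0,0,0,0,0,0, 0.29,0,0,0,0,0,0]'
```

```text
clock: 10.8
tool_pos: [0.5132, -0.2239, 0.0167]
eef_rot: [1.0, -0.001, -0.001, -0.001]
contact_force: [0.0, -0.1, -0.2]
opening: 0.268
finger_force: 40.0
clock: 11.1
tool_pos: [0.514, -0.226, 0.0188]
eef_rot: [1.0, -0.002, 0.001, 0.0]
contact_force: [0.1, 0.5, 1.1]
opening: 0.29
finger_force: 0.3
```

```bash

python3 -m pendant '[0.33,0,0,0,0,0,0, 0.33,0,0,-0.2,0,0,0, 0.33,0,0,-0.5,0,0,0, 0.33,0,0,-0.8,0,0,0, 0.4,0,0,-0.95,0,0,0]'
python3 -m pendant '[0.55,0.06,-0.32,0,0,0,0, 0.55,0.13,-0.64,0,0,0,0, 0.55,0.19,-0.95,0,0,0,0, 0.55,0.19,-0.95,0,0,0,0]'
python3 -m pendant '[0.55,0.06,-0.32,0,0,0,0, 0.55,0.13,-0.64,0,0,0,0, 0.55,0.19,-0.95,0,0,0,0, 0.55,0.19,-0.95,0,0,0,0]'
python3 -m pendant '[0.55,0.06,-0.32,0,0,0,0, 0.55,0.13,-0.64,0,0,0,0, 0.55,0.19,-0.95,0,0,0,0, 0.55,0.19,-0.95,0,0,0,0]'
python3 - <<'E'
from h import *
from bars import bar
c,a=bar('L1');c=c+.037*np.array([np.cos(a),np.sin(a),0])
print(rel([c[0],c[1],.012],a-np.pi/2))
o=snap('top')['img'][135:275,100:470];t=snap('side')['img'][250:350,170:340]
cv2.imwrite('pics/c5.png',np.vstack([cv2.resize(o,(740,280)),cv2.resize(t,(740,300))[:300]])[:,:,::-1])
E
```

```text
clock: 11.6
tool_pos: [0.5144, -0.2268, 0.164]
eef_rot: [1.0, -0.002, 0.003, 0.001]
contact_force: [0.1, -0.1, -1.2]
opening: 0.389
finger_force: 0.0
clock: 12.0
tool_pos: [0.5439, -0.0738, 0.1604]
eef_rot: [1.0, 0.004, 0.001, -0.003]
contact_force: [0.4, -0.3, 1.2]
opening: 0.554
finger_force: 0.0
clock: 12.4
tool_pos: [0.5722, 0.0686, 0.1602]
eef_rot: [1.0, 0.004, 0.001, -0.003]
contact_force: [-0.4, 0.2, 0.3]
opening: 0.552
finger_force: 0.0
clock: 12.8
tool_pos: [0.6001, 0.2108, 0.1601]
eef_rot: [1.0, 0.003, 0.001, -0.004]
contact_force: [0.3, -0.4, 0.8]
opening: 0.548
finger_force: 0.0
(array([ 0.206, -0.822,  0.988]), array([-0.002, -0.   ,  0.088]))
```

View pics/c5.png

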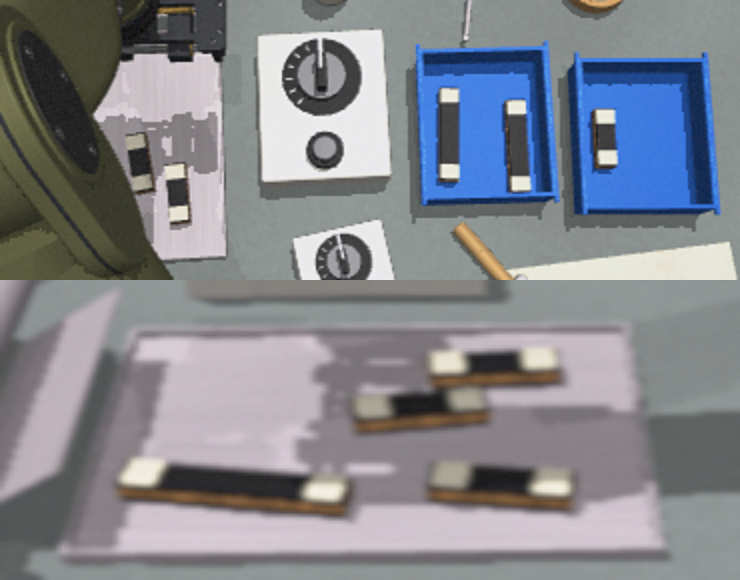

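Long bar 1 lies in its tote (crop 517,145). S2 in the tray has been knocked to side crop (420,410); L1 at (235,485) has not moved. Next: grasp L1.

```bash

python3 -m pendant '[0.55,0.1,-0.3,0,0,0,0.088, 0.55,0.2,-0.6,0.1,0,0,0.088, 0.55,0.206,-0.822,0.3,0,0,0.088, 0.55,0.206,-0.822,0.55,0,0,0.088, 0.55,0.206,-0.822,0.7,0,0,0.088, 0.55,0.206,-0.822,0.7,0,0,0.088]'
python3 - <<'E'
from h import *
from bars import bar
c,a=bar('L1');c=c+.037*np.array([np.cos(a),np.sin(a),0])
print(rel([c[0],c[1],.012],a-np.pi/2))
E
```

```text
clock: 13.55
tool_pos: [0.6295, 0.3199, 0.0512]
eef_rot: [0.997, -0.073, -0.003, 0.003]
contact_force: [0.5, 0.1, 0.3]
opening: 0.552
finger_force: 0.0
(array([-0.013, -0.057,  0.278]), array([ 0.003,  0.001, -0.006]))
```

```bash

python3 -m pendant '[0.55,-0.013,-0.057,0.1,0,0,0, 0.55,-0.013,-0.057,0.22,0,0,0, 0.55,-0.013,-0.057,0.275,0,0,0, 0.55,-0.013,-0.057,0.275,0,0,0]'
python3 -m pendant '[0,0,0,0,0,0,0, 0,0,0,0,0,0,0, 0,0,0,0,0,0,0, 0,0,0,0,0,0,0, 0,0,0,0,0,0,0, 0,0,0,0,0,0,0]' 55
python3 -m pendant '[0,0,0,-0.3,0,0,-0.08, 0,0,0,-0.6,0,0,-0.08, 0,0,0,-0.9,0,0,-0.08, 0,0,0,-1,0,0,-0.08]'
python3 - <<'E'
from h import *
print(rel([.598,-.186,.16],np.pi/2))
t=snap('side')['img'][150:350,170:340]
cv2.imwrite('pics/c6.png',cv2.resize(t,(510,600))[:,:,::-1])
E
```

```text
clock: 14.0
tool_pos: [0.6295, 0.3325, 0.0119]
eef_rot: [0.997, -0.071, -0.001, 0.001]
contact_force: [0.1, -0.1, -0.3]
opening: 0.55
finger_force: 0.0
clock: 14.6
tool_pos: [0.6313, 0.3332, 0.0144]
eef_rot: [0.997, -0.071, 0.001, -0.0]
contact_force: [-0.7, -0.3, 4.9]
opening: 0.267
finger_force: 54.7
clock: 15.0
tool_pos: [0.6335, 0.3344, 0.169]
eef_rot: [1.0, -0.008, 0.004, -0.002]
contact_force: [0.4, -0.4, -0.6]
opening: 0.263
finger_force: 54.7
(array([-0.179,  3.473,  0.044]), array([-0.003, -0.005, -0.011]))
```

View pics/c6.png

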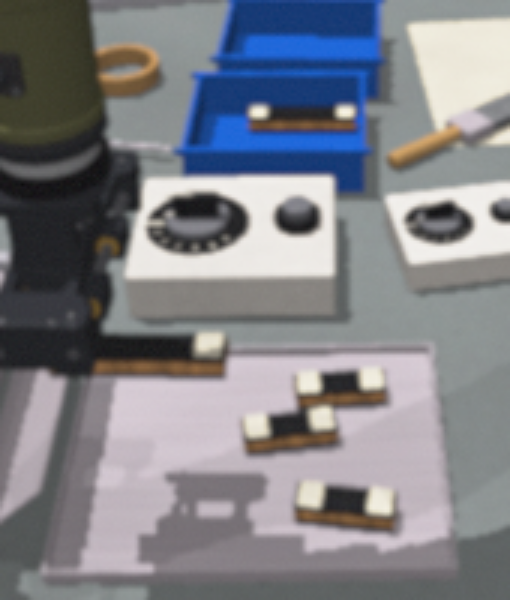

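L1 is held level at (160,350). The shorts' patch centres in this crop are S3 (309,383)/(371,379), S2 (256,427)/(320,418), S1 (311,495)/(380,500).

```bash

python3 -m pendant '[0,-0.02,0.3,0,0,0,0, 0,-0.03,0.6,0,0,0,0, 0,-0.045,0.87,0,0,0,0, 0,-0.045,0.87,0,0,0,0]'
python3 -m pendant '[0,-0.02,0.3,0,0,0,0, 0,-0.03,0.6,0,0,0,0, 0,-0.045,0.87,0,0,0,0, 0,-0.045,0.87,0,0,0,0]'
python3 -m pendant '[0,-0.02,0.3,0,0,0,0, 0,-0.03,0.6,0,0,0,0, 0,-0.045,0.87,0,0,0,0, 0,-0.045,0.87,0,0,0,0]'
python3 -m pendant '[0,-0.02,0.3,0,0,0,-0.01, 0,-0.03,0.6,0,0,0,-0.01, 0,-0.045,0.87,0,0,0,-0.01, 0,-0.045,0.87,0,0,0,-0.01, 0,-0.045,0.87,0,0,0,-0.01]'
python3 - <<'E'
from h import *
print(rel([.599,-.186,.019],np.pi/2))
t=snap('side')
for n,q in dict(S3=((371,379),(309,383)),S2=((320,418),(256,427)),S1=((380,500),(311,495))).items():
    a,b=[onz(t,170+u/3-.3,150+v/3-.3,.024) for u,v in q];d=b-a;print(n,((a+b)/2).round(4),np.degrees(np.arctan2(d[1],d[0])).round(1))
E
```

```text
clock: 15.45
tool_pos: [0.6211, 0.1927, 0.1618]
eef_rot: [1.0, -0.013, -0.002, 0.004]
contact_force: [1.0, -0.7, -1.0]
opening: 0.265
finger_force: 54.7
clock: 15.85
tool_pos: [0.6116, 0.0633, 0.1621]
eef_rot: [1.0, -0.013, -0.002, 0.003]
contact_force: [0.2, -0.8, -0.3]
opening: 0.261
finger_force: 54.7
clock: 16.25
tool_pos: [0.6023, -0.0663, 0.1623]
eef_rot: [1.0, -0.013, -0.002, 0.003]
contact_force: [-0.3, 0.0, -1.2]
opening: 0.263
finger_force: 54.7
clock: 16.75
tool_pos: [0.5947, -0.188, 0.1623]
eef_rot: [1.0, -0.001, -0.001, -0.001]
contact_force: [-0.3, 0.3, -0.3]
opening: 0.264
finger_force: 54.7
(array([ 0.031, -0.013,  0.955]), array([-0.001,  0.001, -0.001]))
S3 [0.4617 0.2074 0.024 ] 5.8
S2 [0.5025 0.2554 0.024 ] 11.7
S1 [0.4555 0.3323 0.024 ] -4.7
```

```bash

python3 -m pendant '[0,0.031,-0.013,0.2,0,0,0, 0,0.031,-0.013,0.5,0,0,0, 0,0.031,-0.013,0.75,0,0,0, 0,0.031,-0.013,0.9,0,0,0, 0,0.031,-0.013,0.955,0,0,0,0,0.031,-0.013,0.955,0,0,0]'
python3 -m pendant '[0.3,0,0,0,0,0,0, 0.3,0,0,0,0,0,0, 0.33,0,0,0,0,0,0]'
python3 -m pendant '[0.34,0,0,0,0,0,0, 0.34,0,0,-0.2,0,0,0, 0.34,0,0,-0.5,0,0,0, 0.34,0,0,-0.8,0,0,0, 0.4,0,0,-0.95,0,0,0]'
python3 -m pendant '[0.55,-0.1,-0.32,0,0,0,0, 0.55,-0.2,-0.64,0,0,0,0, 0.55,-0.3,-0.92,0,0,0,0, 0.55,-0.3,-0.92,0,0,0,0]'
python3 -m pendant '[0.55,-0.1,-0.32,0,0,0,0, 0.55,-0.2,-0.64,0,0,0,0, 0.55,-0.3,-0.92,0,0,0,0, 0.55,-0.3,-0.92,0,0,0,0]'
python3 -m pendant '[0.55,-0.1,-0.32,0,0,0,0, 0.55,-0.2,-0.5,0,0,0,0, 0.55,-0.3,-0.7,0,0,0,0, 0.55,-0.3,-0.7,0,0,0,0]'
python3 - <<'E'
from h import *
a=np.radians(5.5)
print(rel([.462,.2065,.012],a-np.pi/2))
o=snap('top')['img'][135:275,225:470];t=snap('side')['img'][250:350,170:340]
cv2.imwrite('pics/c7.png',np.vstack([cv2.resize(o,(490,280)),cv2.resize(t,(490,288))])[:,:,::-1])
E
```

```text
clock: 17.4
tool_pos: [0.5996, -0.1838, 0.0193]
eef_rot: [1.0, 0.001, -0.001, -0.001]
contact_force: [0.1, 0.2, 0.4]
opening: 0.266
finger_force: 54.7
clock: 17.7
tool_pos: [0.6009, -0.1865, 0.022]
eef_rot: [1.0, -0.0, 0.001, 0.0]
contact_force: [0.0, -0.1, -0.5]
opening: 0.331
finger_force: 0.0
clock: 18.2
tool_pos: [0.6017, -0.1871, 0.1674]
eef_rot: [1.0, -0.001, 0.003, 0.001]
contact_force: [1.3, 0.8, 0.4]
opening: 0.389
finger_force: 0.0
clock: 18.6
tool_pos: [0.5529, -0.0397, 0.1633]
eef_rot: [1.0, 0.005, -0.001, -0.003]
contact_force: [-0.0, -0.4, 0.1]
opening: 0.552
finger_force: 0.0
clock: 19.0
tool_pos: [0.5078, 0.0976, 0.1631]
eef_rot: [1.0, 0.006, -0.001, -0.002]
contact_force: [0.2, -0.1, -0.7]
opening: 0.552
finger_force: 0.0
clock: 19.4
tool_pos: [0.4633, 0.1995, 0.1631]
eef_rot: [1.0, 0.003, -0.001, -0.001]
contact_force: [0.0, -0.7, 0.3]
opening: 0.55
finger_force: 0.0
(array([-0.007, -0.044,  1.008]), array([-0.002,  0.001, -0.057]))
```

View pics/c7.png

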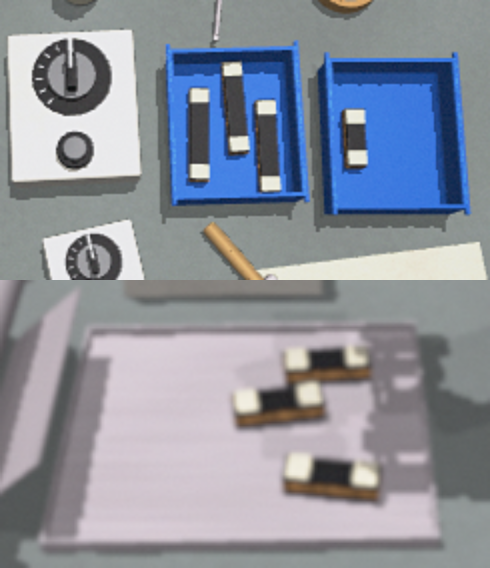

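Both long bars lie in the long tote, at crop (235,105) and (267,145), and the knob is still at zero. For S3 I grip slightly off-centre to keep clear of the displaced S2.

```bash

python3 -m pendant '[0.42,-0.094,-0.036,0.2,0,0,-0.057, 0.42,-0.094,-0.036,0.5,0,0,-0.057, 0.42,-0.094,-0.036,0.65,0,0,-0.057, 0.42,-0.094,-0.036,0.65,0,0,-0.057]'
python3 - <<'E'
from h import *
print(rel([.449,.2053,.012],np.radians(-84.5)))
E
```

```text
clock: 19.9
tool_pos: [0.4506, 0.1975, 0.0632]
eef_rot: [0.999, 0.043, -0.002, 0.002]
contact_force: [0.0, -0.3, 0.4]
opening: 0.42
finger_force: 0.0
(array([-0.005, -0.054,  0.341]), array([ 0.002,  0.003, -0.006]))
```

```bash

python3 -m pendant '[0.42,-0.005,-0.054,0.1,0,0,0, 0.42,-0.005,-0.054,0.25,0,0,0, 0.42,-0.005,-0.054,0.335,0,0,0, 0.42,-0.005,-0.054,0.335,0,0,0]'
python3 -m pendant '[0,0,0,0,0,0,0, 0,0,0,0,0,0,0, 0,0,0,0,0,0,0, 0,0,0,0,0,0,0, 0,0,0,0,0,0,0, 0,0,0,0,0,0,0]' 50
python3 -m pendant '[0,0,0,-0.3,0,0,0.06, 0,0,0,-0.6,0,0,0.06, 0,0,0,-0.9,0,0,0.06, 0,0,0,-1,0,0,0.06]'
python3 -m pendant '[0,0.01,0.3,0,0,0,0, 0,0.01,0.6,0,0,0,0, 0,0.01,0.83,0,0,0,0, 0,0.01,0.83,0,0,0,0]'
python3 -m pendant '[0,0.01,0.3,0,0,0,0, 0,0.01,0.6,0,0,0,0, 0,0.01,0.83,0,0,0,0, 0,0.01,0.83,0,0,0,0]'
python3 -m pendant '[0,0.01,0.3,0,0,0,0, 0,0.01,0.6,0,0,0,0, 0,0.01,0.83,0,0,0,0, 0,0.01,0.83,0,0,0,0]'
python3 -m pendant '[0,0.01,0.3,0,0,0,0, 0,0.01,0.6,0,0,0,0, 0,0.01,0.83,0,0,0,0, 0,0.01,0.83,0,0,0,0]'
python3 - <<'E'
from h import *
print(rel([.459,-.417,.019],np.radians(-91.1)))
E
```

```text
clock: 20.3
tool_pos: [0.45, 0.207, 0.0149]
eef_rot: [0.999, 0.044, -0.0, 0.001]
contact_force: [-0.1, -0.2, 0.4]
opening: 0.423
finger_force: 0.0
clock: 20.9
tool_pos: [0.4503, 0.208, 0.0162]
eef_rot: [0.999, 0.044, 0.001, -0.0]
contact_force: [0.7, -1.8, 5.6]
opening: 0.264
finger_force: 50.0
clock: 21.3
tool_pos: [0.4512, 0.209, 0.1693]
eef_rot: [1.0, -0.003, 0.003, -0.002]
contact_force: [1.2, 0.6, -1.5]
opening: 0.262
finger_force: 50.0
clock: 21.7
tool_pos: [0.4497, 0.0779, 0.1657]
eef_rot: [1.0, -0.007, -0.0, 0.002]
contact_force: [0.2, 0.4, -0.0]
opening: 0.268
finger_force: 50.0
clock: 22.1
tool_pos: [0.4509, -0.0458, 0.1655]
eef_rot: [1.0, -0.007, 0.0, 0.001]
contact_force: [-1.1, -0.3, -0.5]
opening: 0.262
finger_force: 50.0
clock: 22.5
tool_pos: [0.4522, -0.1698, 0.1655]
eef_rot: [1.0, -0.006, 0.001, 0.002]
contact_force: [0.6, 0.8, 0.2]
opening: 0.261
finger_force: 50.0
clock: 22.9
tool_pos: [0.453, -0.2941, 0.1654]
eef_rot: [1.0, -0.006, 0.001, 0.002]
contact_force: [-0.5, -0.5, -0.1]
opening: 0.262
finger_force: 50.0
(array([0.048, 0.815, 0.979]), array([ 0.002, -0.001,  0.005]))
```

```bash

python3 -m pendant '[0,0.02,0.3,0,0,0,0, 0,0.04,0.6,0,0,0,0, 0,0.048,0.83,0,0,0,0, 0,0.048,0.83,0.3,0,0,0, 0,0.048,0.83,0.5,0,0,0, 0,0.048,0.83,0.5,0,0,0]'
python3 - <<'E'
from h import *
print(rel([.459,-.417,.02],np.radians(-91.1)))
E
```

```text
clock: 23.5
tool_pos: [0.4585, -0.4093, 0.0863]
eef_rot: [1.0, -0.001, -0.003, -0.004]
contact_force: [0.2, 0.3, -1.5]
opening: 0.261
finger_force: 50.0
(array([0.006, 0.055, 0.441]), array([-0.005,  0.004,  0.011]))
```

Place, release, return over the tray toward S2.

```bash

python3 -m pendant '[0,0.006,0.05,0.2,0,0,0.01, 0,0.006,0.05,0.35,0,0,0.01, 0,0.006,0.05,0.44,0,0,0.01, 0,0.006,0.05,0.44,0,0,0.01]'
python3 -m pendant '[0.3,0,0,0,0,0,0, 0.3,0,0,0,0,0,0, 0.33,0,0,0,0,0,0]'
python3 -m pendant '[0.34,0,0,0,0,0,0, 0.34,0,0,-0.2,0,0,0, 0.34,0,0,-0.5,0,0,0, 0.34,0,0,-0.8,0,0,0, 0.4,0,0,-0.95,0,0,0]'
python3 -m pendant '[0.55,0.02,-0.32,0,0,0,0, 0.55,0.04,-0.64,0,0,0,0, 0.55,0.06,-0.95,0,0,0,0, 0.55,0.06,-0.95,0,0,0,0]'
python3 -m pendant '[0.55,0.02,-0.32,0,0,0,0, 0.55,0.04,-0.64,0,0,0,0, 0.55,0.06,-0.95,0,0,0,0, 0.55,0.06,-0.95,0,0,0,0]'
python3 -m pendant '[0.55,0.02,-0.32,0,0,0,0, 0.55,0.04,-0.64,0,0,0,0, 0.55,0.06,-0.95,0,0,0,0, 0.55,0.06,-0.95,0,0,0,0]'
python3 -m pendant '[0.55,0.02,-0.32,0,0,0,0, 0.55,0.04,-0.64,0,0,0,0, 0.55,0.06,-0.95,0,0,0,0, 0.55,0.06,-0.95,0,0,0,0]'
python3 - <<'E'
from h import *
print(rel([.5025,.2554,.014],np.radians(11-90)))
o=snap('top')['img'][135:275,225:470];t=snap('side')['img'][250:350,170:340]
cv2.imwrite('pics/c8.png',np.vstack([cv2.resize(o,(490,280)),cv2.resize(t,(490,288))])[:,:,::-1])
E
```

```text
clock: 23.9
tool_pos: [0.4609, -0.4198, 0.0237]
eef_rot: [1.0, -0.01, -0.001, -0.001]
contact_force: [-0.4, 0.3, -0.3]
opening: 0.263
finger_force: 50.0
clock: 24.2
tool_pos: [0.4615, -0.4211, 0.0256]
eef_rot: [1.0, -0.01, 0.001, -0.0]
contact_force: [0.4, 2.1, 2.8]
opening: 0.326
finger_force: 1.6
clock: 24.7
tool_pos: [0.4614, -0.4241, 0.1711]
eef_rot: [1.0, -0.011, 0.002, 0.003]
contact_force: [0.6, -0.3, 0.0]
opening: 0.391
finger_force: 0.0
clock: 25.1
tool_pos: [0.4738, -0.2719, 0.1671]
eef_rot: [1.0, -0.005, 0.0, -0.002]
contact_force: [1.0, -0.5, 0.1]
opening: 0.549
finger_force: 0.0
clock: 25.5
tool_pos: [0.4858, -0.13, 0.167]
eef_rot: [1.0, -0.005, 0.001, -0.002]
contact_force: [0.7, -0.4, -0.1]
opening: 0.548
finger_force: 0.0
clock: 25.9
tool_pos: [0.4978, 0.0125, 0.1669]
eef_rot: [1.0, -0.005, 0.001, -0.002]
contact_force: [-0.2, 0.1, 0.4]
opening: 0.549
finger_force: 0.0
clock: 26.3
tool_pos: [0.5095, 0.155, 0.1669]
eef_rot: [1.0, -0.005, 0.001, -0.003]
contact_force: [-0.0, 0.9, -0.1]
opening: 0.551
finger_force: 0.0
(array([-0.056, -0.663,  1.023]), array([-0.003, -0.002, -0.129]))
```

View pics/c8.png

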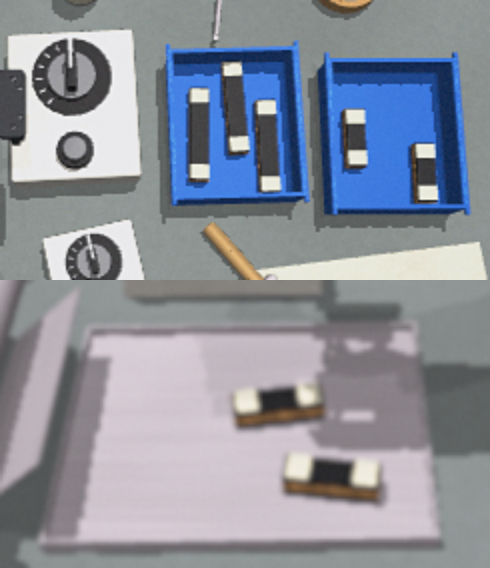

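S3 lies in the short tote at (425,172). S2 (278,402) and S1 (333,475) have not moved. Next: grasp S2.

```bash

python3 -m pendant '[0.5,-0.02,-0.33,0,0,0,-0.08, 0.5,-0.056,-0.663,0.2,0,0,-0.129, 0.5,-0.056,-0.663,0.45,0,0,-0.129, 0.5,-0.056,-0.663,0.7,0,0,-0.129, 0.5,-0.056,-0.663,0.7,0,0,-0.129]'
python3 - <<'E'
from h import *
print(rel([.5025,.2554,.014],np.radians(11-90)))
E
```

```text
clock: 26.9
tool_pos: [0.4999, 0.2426, 0.0578]
eef_rot: [0.996, 0.089, -0.004, 0.003]
contact_force: [-1.5, -0.2, -0.1]
opening: 0.5
finger_force: 0.0
(array([ 0.035, -0.082,  0.292]), array([ 0.003,  0.005, -0.008]))
```

```bash

python3 -m pendant '[0.5,0.035,-0.082,0.1,0,0,0, 0.5,0.035,-0.082,0.22,0,0,0, 0.5,0.035,-0.082,0.292,0,0,0, 0.5,0.035,-0.082,0.292,0,0,0]'
python3 -m pendant '[0,0,0,0,0,0,0, 0,0,0,0,0,0,0, 0,0,0,0,0,0,0, 0,0,0,0,0,0,0, 0,0,0,0,0,0,0, 0,0,0,0,0,0,0]' 50
python3 -m pendant '[0,0,0,-0.3,0,0,0.06, 0,0,0,-0.6,0,0,0.13, 0,0,0,-0.9,0,0,0.13, 0,0,0,-1,0,0,0.13]'
python3 -m pendant '[0,0.02,0.3,0,0,0,0, 0,0.04,0.6,0,0,0,0, 0,0.06,0.9,0,0,0,0, 0,0.06,0.9,0,0,0,0]'
python3 -m pendant '[0,0.02,0.3,0,0,0,0, 0,0.04,0.6,0,0,0,0, 0,0.06,0.9,0,0,0,0, 0,0.06,0.9,0,0,0,0]'
python3 -m pendant '[0,0.02,0.3,0,0,0,0, 0,0.04,0.6,0,0,0,0, 0,0.06,0.9,0,0,0,0, 0,0.06,0.9,0,0,0,0]'
python3 -m pendant '[0,0.02,0.3,0,0,0,0, 0,0.04,0.6,0,0,0,0, 0,0.06,0.9,0,0,0,0, 0,0.06,0.9,0,0,0,0]'
python3 - <<'E'
from h import *
print(rel([.562,-.418,.021],np.radians(-91.1)))
E
```

```text
clock: 27.3
tool_pos: [0.5055, 0.2577, 0.0181]
eef_rot: [0.996, 0.089, -0.0, 0.001]
contact_force: [-0.8, -0.5, -0.7]
opening: 0.502
finger_force: 0.0
clock: 27.9
tool_pos: [0.5057, 0.2596, 0.0189]
eef_rot: [0.996, 0.09, 0.001, 0.0]
contact_force: [0.7, -1.0, 6.2]
opening: 0.257
finger_force: 50.0
clock: 28.3
tool_pos: [0.5069, 0.261, 0.1723]
eef_rot: [1.0, -0.011, 0.003, -0.002]
contact_force: [0.2, -0.6, -1.3]
opening: 0.261
finger_force: 50.0
clock: 28.7
tool_pos: [0.5109, 0.116, 0.1683]
eef_rot: [1.0, -0.017, -0.0, 0.003]
contact_force: [-0.2, 0.1, -0.7]
opening: 0.262
finger_force: 50.0
clock: 29.1
tool_pos: [0.5166, -0.0187, 0.1682]
eef_rot: [1.0, -0.017, 0.0, 0.003]
contact_force: [-0.3, 0.5, -0.5]
opening: 0.259
finger_force: 50.0
clock: 29.5
tool_pos: [0.5222, -0.1537, 0.1682]
eef_rot: [1.0, -0.017, 0.0, 0.003]
contact_force: [-0.8, -0.4, -0.7]
opening: 0.258
finger_force: 50.0
clock: 29.9
tool_pos: [0.5276, -0.2887, 0.1681]
eef_rot: [1.0, -0.016, 0.0, 0.003]
contact_force: [-1.0, 0.4, -0.1]
opening: 0.26
finger_force: 50.0
(array([0.256, 0.848, 0.986]), array([ 0.004, -0.001, -0.008]))
```

```bash

python3 -m pendant '[0,0.1,0.3,0,0,0,-0.008, 0,0.2,0.6,0,0,0,-0.008, 0,0.256,0.86,0,0,0,-0.008, 0,0.256,0.86,0.3,0,0,-0.008, 0,0.256,0.86,0.5,0,0,-0.008, 0,0.256,0.86,0.5,0,0,-0.008]'
python3 - <<'E'
from h import *
print(rel([.563,-.417,.022],np.radians(-91.1)))
E
```

```text
clock: 30.5
tool_pos: [0.5617, -0.4064, 0.0879]
eef_rot: [1.0, -0.004, -0.004, -0.003]
contact_force: [-0.7, 0.6, -0.4]
opening: 0.258
finger_force: 50.0
(array([0.013, 0.073, 0.438]), array([-0.004,  0.005,  0.007]))
```

```bash

python3 -m pendant '[0,0.013,0.055,0.2,0,0,0, 0,0.013,0.055,0.35,0,0,0, 0,0.013,0.055,0.44,0,0,0, 0,0.013,0.055,0.44,0,0,0]'
python3 -m pendant '[0.3,0,0,0,0,0,0, 0.3,0,0,0,0,0,0, 0.33,0,0,0,0,0,0]'
python3 -m pendant '[0.34,0,0,0,0,0,0, 0.34,0,0,-0.2,0,0,0, 0.34,0,0,-0.5,0,0,0, 0.34,0,0,-0.8,0,0,0, 0.4,0,0,-0.95,0,0,0]'
python3 -m pendant '[0.55,-0.04,-0.32,0,0,0,0, 0.55,-0.08,-0.64,0,0,0,0, 0.55,-0.14,-0.97,0,0,0,0, 0.55,-0.14,-0.97,0,0,0,0]'
python3 -m pendant '[0.55,-0.04,-0.32,0,0,0,0, 0.55,-0.08,-0.64,0,0,0,0, 0.55,-0.14,-0.97,0,0,0,0, 0.55,-0.14,-0.97,0,0,0,0]'
python3 -m pendant '[0.55,-0.04,-0.32,0,0,0,0, 0.55,-0.08,-0.64,0,0,0,0, 0.55,-0.14,-0.97,0,0,0,0, 0.55,-0.14,-0.97,0,0,0,0]'
python3 -m pendant '[0.55,-0.04,-0.32,0,0,0,0, 0.55,-0.08,-0.64,0,0,0,0, 0.55,-0.14,-0.97,0,0,0,0, 0.55,-0.14,-0.97,0,0,0,0]'
python3 - <<'E'
from h import *
print(rel([.4557,.3316,.014],np.radians(-6-90)))
o=snap('top')['img'][135:275,225:470];t=snap('side')['img'][250:350,170:340]
cv2.imwrite('pics/c9.png',np.vstack([cv2.resize(o,(490,280)),cv2.resize(t,(490,288))])[:,:,::-1])
E
```

```text
clock: 30.9
tool_pos: [0.566, -0.4171, 0.0262]
eef_rot: [1.0, -0.004, -0.001, -0.001]
contact_force: [-0.3, 0.1, -1.1]
opening: 0.259
finger_force: 50.0
clock: 31.2
tool_pos: [0.567, -0.4194, 0.0286]
eef_rot: [1.0, -0.005, 0.001, 0.001]
contact_force: [-0.1, 0.3, -0.1]
opening: 0.329
finger_force: 0.0
clock: 31.7
tool_pos: [0.5678, -0.4203, 0.1745]
eef_rot: [1.0, -0.005, 0.003, 0.002]
contact_force: [0.3, -0.8, 0.0]
opening: 0.393
finger_force: 0.0
clock: 32.1
tool_pos: [0.5462, -0.2633, 0.1696]
eef_rot: [1.0, 0.0, -0.001, -0.004]
contact_force: [0.9, -0.8, 0.3]
opening: 0.547
finger_force: 0.0
clock: 32.5
tool_pos: [0.5266, -0.1187, 0.1697]
eef_rot: [1.0, 0.001, -0.001, -0.003]
contact_force: [0.7, -0.2, -0.0]
opening: 0.549
finger_force: 0.0
clock: 32.9
tool_pos: [0.507, 0.0268, 0.1696]
eef_rot: [1.0, 0.001, -0.0, -0.003]
contact_force: [-0.0, 0.7, -0.7]
opening: 0.55
finger_force: 0.0
clock: 33.3
tool_pos: [0.4871, 0.1727, 0.1696]
eef_rot: [1.0, 0.001, 0.0, -0.003]
contact_force: [0.0, 0.1, -0.8]
opening: 0.547
finger_force: 0.0
(array([-0.207, -1.054,  1.043]), array([-0.004, -0.   ,  0.068]))
```

View pics/c9.png

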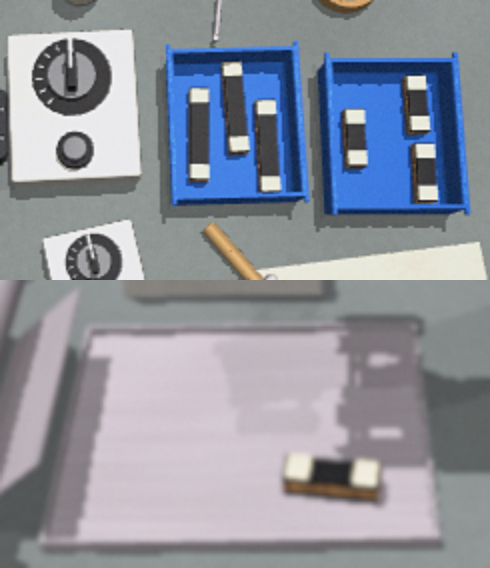

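S2 is placed at (417,103) and only S1 is left in the tray at (333,475).

```bash

python3 -m pendant '[0.5,-0.06,-0.33,0,0,0,0.068, 0.5,-0.13,-0.66,0.1,0,0,0.068, 0.5,-0.207,-0.98,0.3,0,0,0.068, 0.5,-0.207,-1,0.5,0,0,0.068, 0.5,-0.207,-1,0.7,0,0,0.068, 0.5,-0.207,-1,0.7,0,0,0.068]'
python3 - <<'E'
from h import *
print(rel([.4557,.3316,.014],np.radians(-96)))
E
```

```text
clock: 34.0
tool_pos: [0.4577, 0.3107, 0.0614]
eef_rot: [0.998, -0.06, -0.002, 0.003]
contact_force: [-1.7, -1.9, 0.4]
opening: 0.501
finger_force: 0.0
(array([-0.028, -0.139,  0.315]), array([ 0.004,  0.003, -0.009]))
```

```bash

python3 -m pendant '[0.5,0.07,-0.12,0.1,0,0,0, 0.5,0.07,-0.12,0.2,0,0,0, 0.5,0.07,-0.12,0.315,0,0,0, 0.5,0.07,-0.12,0.315,0,0,0]'
python3 -m pendant '[0,0,0,0,0,0,0, 0,0,0,0,0,0,0, 0,0,0,0,0,0,0, 0,0,0,0,0,0,0, 0,0,0,0,0,0,0, 0,0,0,0,0,0,0]' 50
python3 -m pendant '[0,0,0,-0.3,0,0,-0.07, 0,0,0,-0.6,0,0,-0.07, 0,0,0,-0.9,0,0,-0.07, 0,0,0,-1,0,0,-0.07]'
python3 -m pendant '[0,0.04,0.3,0,0,0,0, 0,0.08,0.6,0,0,0,0, 0,0.13,0.92,0,0,0,0, 0,0.13,0.92,0,0,0,0]'
python3 -m pendant '[0,0.04,0.3,0,0,0,0, 0,0.08,0.6,0,0,0,0, 0,0.13,0.92,0,0,0,0, 0,0.13,0.92,0,0,0,0]'
python3 -m pendant '[0,0.04,0.3,0,0,0,0, 0,0.08,0.6,0,0,0,0, 0,0.13,0.92,0,0,0,0, 0,0.13,0.92,0,0,0,0]'
python3 -m pendant '[0,0.04,0.3,0,0,0,0, 0,0.08,0.6,0,0,0,0, 0,0.13,0.92,0,0,0,0, 0,0.13,0.92,0,0,0,0]'
python3 - <<'E'
from h import *
print(rel([.579,-.366,.021],np.radians(-91.1)))
E
```

```text
clock: 34.4
tool_pos: [0.4706, 0.3282, 0.0162]
eef_rot: [0.998, -0.06, -0.001, 0.001]
contact_force: [-0.7, -1.0, 0.0]
opening: 0.499
finger_force: 0.0
clock: 35.0
tool_pos: [0.4716, 0.3307, 0.0182]
eef_rot: [0.998, -0.059, 0.001, -0.0]
contact_force: [-0.8, -1.4, 7.0]
opening: 0.257
finger_force: 50.0
clock: 35.4
tool_pos: [0.4729, 0.3322, 0.1717]
eef_rot: [1.0, -0.004, 0.003, -0.002]
contact_force: [0.8, -0.0, -0.3]
opening: 0.26
finger_force: 50.0
clock: 35.8
tool_pos: [0.4905, 0.1835, 0.1677]
eef_rot: [1.0, -0.01, 0.0, 0.003]
contact_force: [0.2, -0.4, 0.1]
opening: 0.257
finger_force: 50.0
clock: 36.2
tool_pos: [0.5087, 0.0457, 0.1676]
eef_rot: [1.0, -0.01, 0.0, 0.003]
contact_force: [0.4, -0.4, -1.2]
opening: 0.26
finger_force: 50.0
clock: 36.6
tool_pos: [0.527, -0.0922, 0.1676]
eef_rot: [1.0, -0.01, 0.001, 0.003]
contact_force: [0.0, -0.0, -0.9]
opening: 0.259
finger_force: 50.0
clock: 37.0
tool_pos: [0.5449, -0.2302, 0.1675]
eef_rot: [1.0, -0.009, 0.001, 0.003]
contact_force: [-0.5, -0.2, -0.8]
opening: 0.259
finger_force: 50.0
(array([0.241, 0.894, 0.983]), array([ 0.004, -0.001,  0.001]))
```

```bash

python3 -m pendant '[0,0.1,0.3,0,0,0,0, 0,0.18,0.6,0,0,0,0, 0,0.24,0.89,0,0,0,0, 0,0.24,0.89,0.2,0,0,0, 0,0.24,0.89,0.4,0,0,0, 0,0.24,0.89,0.4,0,0,0]'
python3 - <<'E'
from h import *
print(rel([.579,-.366,.022],np.radians(-91.1)))
E
```

```text
clock: 37.6
tool_pos: [0.5778, -0.3518, 0.1028]
eef_rot: [1.0, -0.003, -0.004, -0.003]
contact_force: [-1.0, 0.5, -1.1]
opening: 0.26
finger_force: 50.0
(array([0.013, 0.098, 0.538]), array([-0.003,  0.005,  0.009]))
```

```bash

python3 -m pendant '[0,0,0.08,0.1,0,0,0.005, 0,0,0.08,0.3,0,0,0.005, 0,0,0.08,0.45,0,0,0.005, 0,0,0.08,0.54,0,0,0.005, 0,0,0.08,0.54,0,0,0.005]'
python3 -m pendant '[0.3,0,0,0,0,0,0, 0.3,0,0,0,0,0,0, 0.33,0,0,0,0,0,0]'
python3 -m pendant '[0.34,0,0,0,0,0,0, 0.34,0,0,-0.2,0,0,0, 0.34,0,0,-0.5,0,0,0, 0.34,0,0,-0.8,0,0,0, 0.34,0,0,-0.95,0,0,0]'
python3 -m pendant '[0,-0.06,-0.32,0,0,0,0, 0,-0.12,-0.64,0,0,0,0, 0,-0.17,-0.9,0,0,0,0, 0,-0.17,-0.9,0,0,0,0]'
python3 -m pendant '[0,-0.06,-0.32,0,0,0,0, 0,-0.12,-0.64,0,0,0,0, 0,-0.17,-0.9,0,0,0,0, 0,-0.17,-0.9,0,0,0,0]'
python3 - <<'E'
from h import *
print(rel([.507,.0186,.1],np.radians(-90)))
s=snap('top');t=snap('side')
o=s['img'][135:275,225:470];t=t['img'][150:350,170:340]
cv2.imwrite('pics/c10.png',np.hstack([cv2.resize(o,(490,280)),cv2.resize(t,(238,280))])[:,:,::-1])
E
```

```text
clock: 38.1
tool_pos: [0.5795, -0.367, 0.025]
eef_rot: [1.0, -0.007, -0.001, -0.0]
contact_force: [0.3, 0.3, -0.1]
opening: 0.26
finger_force: 50.0
clock: 38.4
tool_pos: [0.581, -0.368, 0.0277]
eef_rot: [1.0, -0.007, 0.001, 0.001]
contact_force: [0.1, -0.3, -0.3]
opening: 0.331
finger_force: 0.0
clock: 38.9
tool_pos: [0.5819, -0.3687, 0.1737]
eef_rot: [1.0, -0.008, 0.003, 0.002]
contact_force: [0.6, -0.2, 0.4]
opening: 0.345
finger_force: 0.0
clock: 39.3
tool_pos: [0.5566, -0.2238, 0.1692]
eef_rot: [1.0, -0.003, -0.0, -0.003]
contact_force: [0.1, -0.1, 0.9]
opening: 0.009
finger_force: 0.0
clock: 39.7
tool_pos: [0.5327, -0.0897, 0.169]
eef_rot: [1.0, -0.003, -0.0, -0.002]
contact_force: [0.0, -0.3, -0.6]
opening: 0.005
finger_force: 0.0
(array([-0.175, -0.719,  0.463]), array([-0.003,  0.001, -0.003]))
```

View pics/c10.png

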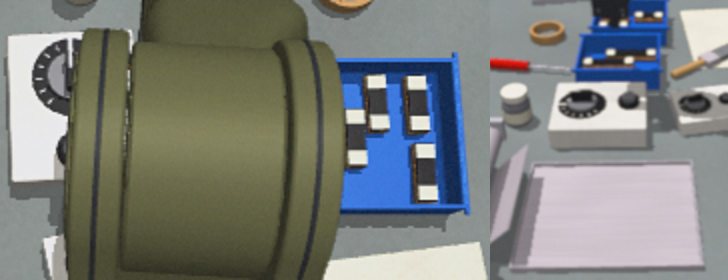

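All three shorts lie flat in the right tote at (377,103), (417,103) and (425,172), and the tray is empty. Next: the button.

```bash

python3 -m pendant '[0,-0.06,-0.3,0,0,0,0, 0,-0.12,-0.6,0,0,0,0, 0,-0.185,-0.73,0.2,0,0,0, 0,-0.185,-0.73,0.4,0,0,0, 0,-0.185,-0.73,0.46,0,0,0, 0,-0.185,-0.73,0.46,0,0,0]'
python3 - <<'E'
from h import *
print(rel([.505,.019,.08],np.radians(-90)))
E
```

```text
clock: 40.4
tool_pos: [0.507, 0.011, 0.0988]
eef_rot: [1.0, -0.009, -0.001, 0.001]
contact_force: [0.2, -0.2, -0.4]
opening: 0.005
finger_force: 0.0
(array([-0.014, -0.053,  0.126]), array([ 0.001,  0.001, -0.011]))
```

```bash

python3 -m pendant '[0,-0.014,-0.053,0.06,0,0,0, 0,-0.014,-0.053,0.126,0,0,0, 0,-0.014,-0.053,0.18,0,0,0, 0,-0.014,-0.053,0.2,0,0,0, 0,-0.014,-0.053,0.2,0,0,0]'
python3 -m pendant '[0,0,0,0.02,0,0,0, 0,0,0,0.02,0,0,0]'
python3 -m pendant '[0,0,0,0.02,0,0,0, 0,0,0,0.02,0,0,0]'
python3 -m pendant '[0,0,0,0.02,0,0,0, 0,0,0,0.02,0,0,0]'
```

```text
clock: 40.9
tool_pos: [0.5053, 0.0212, 0.0696]
eef_rot: [1.0, -0.007, 0.0, -0.0]
contact_force: [0.4, 0.2, 3.8]
opening: 0.004
finger_force: 1.5
clock: 41.1
tool_pos: [0.5053, 0.0212, 0.0669]
eef_rot: [1.0, -0.007, 0.0, 0.0]
contact_force: [0.6, 0.8, 5.1]
opening: 0.007
finger_force: 2.3
clock: 41.3
tool_pos: [0.5054, 0.0212, 0.0661]
eef_rot: [1.0, -0.008, 0.001, -0.0]
contact_force: [-3.3, 1.4, 26.6]
opening: 0.004
finger_force: 13.1
clock: 41.5
tool_pos: [0.5054, 0.0212, 0.0656]
eef_rot: [1.0, -0.008, 0.002, -0.0]
contact_force: [-8.1, 1.4, 54.3]
opening: 0.005
finger_force: 26.8
```

```bash

python3 -m pendant '[0,0,0,-0.1,0,0,0, 0,0,0,-0.4,0,0,0, 0,0,0,-0.7,0,0,0, 0,0,0,-0.95,0,0,0]'
python3 -m pendant '[0,-0.2,0.3,0,0,0,0, 0,-0.3,0.6,0,0,0,0, 0,-0.4,0.95,0,0,0,0, 0,-0.4,0.95,0,0,0,0]'
python3 -m pendant '[0,-0.1,0.3,0,0,0,0, 0,-0.1,0.6,0,0,0,0, 0,-0.1,0.95,0,0,0,0, 0,-0.1,0.95,0,0,0,0]'
python3 -m pendant '[0,-0.1,0.3,-0.1,0,0,0, 0,-0.1,0.6,-0.1,0,0,0, 0,-0.1,0.95,-0.1,0,0,0, 0,-0.1,0.95,-0.1,0,0,0]'
python3 -m pendant '[0,-0.3,0.3,-0.1,0,0,0, 0,-0.6,0.6,-0.1,0,0,0, 0,-0.8,0.95,-0.1,0,0,0, 0,-0.8,0.95,-0.1,0,0,0, 0,-0.8,0.95,-0.1,0,0,0, 0,-0.8,0.95,-0.1,0,0,0]'
python3 -c "
from h import *
s=snap('top','end.png')"
```

```text
clock: 41.9
tool_pos: [0.5047, 0.0209, 0.2052]
eef_rot: [1.0, -0.008, 0.0, 0.0]
contact_force: [0.5, -0.1, -0.8]
opening: 0.005
finger_force: 0.0
clock: 42.3
tool_pos: [0.4393, -0.1273, 0.2033]
eef_rot: [1.0, -0.013, -0.001, 0.002]
contact_force: [-0.9, 0.5, -0.8]
opening: 0.003
finger_force: 0.0
clock: 42.7
tool_pos: [0.4244, -0.2702, 0.2032]
eef_rot: [1.0, -0.013, 0.0, 0.003]
contact_force: [-0.2, -0.3, 0.5]
opening: 0.005
finger_force: 0.0
clock: 43.1
tool_pos: [0.4067, -0.4121, 0.2181]
eef_rot: [1.0, -0.012, 0.0, 0.003]
contact_force: [-0.2, -0.5, -0.6]
opening: 0.007
finger_force: 0.0
clock: 43.7
tool_pos: [0.2865, -0.5449, 0.2326]
eef_rot: [1.0, -0.008, -0.0, -0.001]
contact_force: [0.5, 0.1, 0.5]
opening: 0.004
finger_force: 0.0
```

View pics/end.png

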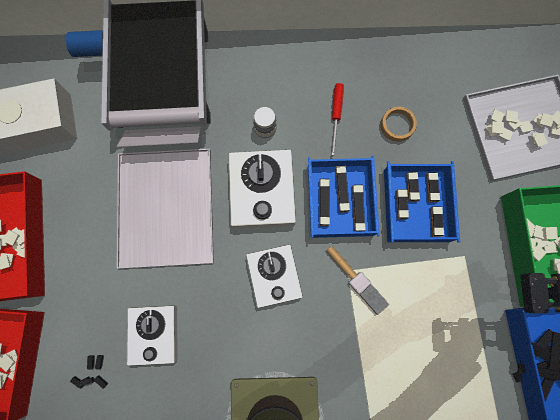

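The last picture shows the knob at zero (262,172), the tray empty (165,210), three long bars in the tote at (342,197), four short ones at (422,203), and the bystanders where they were. Handing in.

```bash
python3 -c "
from plant import r
print(r.finish_job())"
```

```text
the job is handed in; nothing more can be done
None
```

The job is handed in: the knob is at zero, both long and all three short bars lie in their totes, and the button was pressed after the last one; the hand-in gave no verdict.

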